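# Fetch the long retaining bar from the sliding-door case and lay it across the cup tray

### The job

Two retaining bars are kept on edge in the case with the clear sliding doors: slide the door over the longer bar fully aside past the other door and lift that bar out. Put it down on the free counter so that it lies on its broad side and let go of it, then take it up again and lay it flat across both saddles of the cup tray, between their cheeks and about centred end to end, and let go. Leave the shorter bar, the cups in the tray and the other things on the counter where they are.

Things in the scene. Friction and masses are not known exactly. Their poses are not given: they have to be found in the camera images.
- case: White low instrument case, 250 (its x) by 350 (its y) by 76 mm high, walls 5 mm, dark inner floor 20 mm above the counter; fixed. Origin: centre of its underside; z up; y runs along the sliding direction (+y is the 'left' side). Two bays, one either side of y = 0; in each a bar stands on edge along the case's x, at y = +103 or -103 mm, loosely (19 mm gap) between grey ridges 12 mm high at x = +50 and -50 mm. Which bay holds the long bar varies.
- door_left (a joint): Clear flat horizontal sliding door, in the case's top, over its +y bay, in the upper track (its upper face 76 mm above the counter). 0 = shut, up to 0.135 m = fully open; grows as the door slides towards the case's -y, over the other door. Starts up to 12 mm ajar. About 2 N of friction, stays where left. Fully open it bares the bay from y = 35 to 170 mm.
- door_right (a joint): The same over the -y bay, in the lower track (its upper face 69 mm above the counter); grows to 0.135 m as it slides towards the case's +y, under the other door. Starts up to 12 mm ajar. Fully open it bares y = -170 to -35 mm.
- door_left_handle (a point): Top middle of the left door's upright steel grip, 104 mm above the counter: a blade 10 mm thick along the case's y, 60 mm long along its x, standing 28 mm proud of the door, at the door's outer (+y) end (y = 160 mm when shut). It can be pinched across its thickness from above or pushed. Axes as the case's.
- door_right_handle (a point): The same for the right door, at its outer (-y) end (y = -160 mm when shut), its top also 104 mm above the counter and 35 mm above its own door.
- long_bar: The longer aluminium retaining bar, 210 long (its x) by 14 thick (its y) by 40 mm broad (its z), 0.14 to 0.28 kg. Origin: its middle. It starts on edge (z up, middle 40 mm, top 60 mm above the counter), its x along the case's x. Lying flat its y is vertical. Both faces are alike. Stood on the counter on edge it stays up, and topples flat when its top is pushed across.
- short_bar: A bar of the same section but only 140 mm long, too short for the saddles, on edge in the other bay. Leave it.
- tray: White cup tray, 250 (its x) by 160 (its y) by 30 mm; fixed. Origin: centre of its underside, z up. At x = +88 and -88 mm stands a grey saddle, 24 mm along x: seat 74 mm above the counter, 48 mm wide between two cheeks that rise 12 mm above the seat, each 9 mm thick (66 mm over the cheeks). Three cups stand in a row along x between the saddles, their tops 4 mm below seat height. Tray and case change sides of the counter.
- tray_seat (a point): Point midway between the saddles at seat height (74 mm above the counter); x runs from saddle to saddle, z up. The bar laid home has its middle 7 mm above this point.
- cup0: Clear dome cup with a black valve on top, 43 mm across, 52 mm high, standing mouth down in a pocket at the tray's x = -50 mm. Origin: centre of its underside.
- cup1: The same at the tray's x = 0.
- cup2: The same at the tray's x = +50 mm.
- pump: Cream hand pump, 210 by 72 by 38 mm, lying at the back of the counter; leave it. Origin: underside, below the barrel's end.
- bottle: White bottle, 60 mm across, 150 mm high, at the back; leave it. Origin: centre of its underside.
- jar: Glass jar with steel lid, 80 mm across, 90 mm high, at the back; leave it. Origin: centre of its underside.
- bowl: Steel bowl, 76 mm across, 30 mm high, in the middle, nearer the robot than the free counter between case and tray; leave it. Origin: centre of its underside.
- gauze_box: Cardboard box 70 by 110 by 45 mm, at the back; leave it. Origin: centre of its underside.
Things that resemble listed ones, but are neither listed nor needed, are in the scene too. What is shaped like the cup0 but brown, orange or red is not meant.

How it is judged:
By the outcome, as a careful person would: the job done as asked, in the order asked, and still so for the second after the job is handed in, with the robot touching nothing.
It also fails if it takes over 58 s, if anything falls off the work surface, if the arm or the gripper's body presses on something with over 40 N, if the wrist force passes 120 N, or if a joint passes its speed limit or range.

### The arm

A 6-joint arm with a two-finger parallel gripper is mounted at the origin on the work surface. World frame = base frame: x ahead of the robot, y to its left, z up, the work surface at z = 0. Lengths are in mm, angles in rad, forces in N, time in s.
With the tool pointing down it reaches from about 275 to 875 mm from the base axis. Payload 12.5 kg.
Tool frame: the origin (TCP) lies between the finger pads; the fingertips stand 19 mm ahead of it and the grasp point (between the pads) is the TCP; z points along the fingers, y is the line along which they close (so a half turn about z gives the same grasp; the last joint's range is limited). The gripper opens to 85 mm and grips with 20 to 120 N. Pads are 22 mm wide; open, the fingers measure 114 mm over their backs; the gripper's body (76 mm by 85 mm) begins 54 mm behind the grasp point. The pads swing forward as they close: fully open they stand 13 mm farther back than shut.
Start: joints at [1.182, 0.351, 1.652, -0, 1.139, -0.085], TCP at [164.5, 524.809, 250.29] pointing down, gripper open.
Joint ranges: [-2.75, 2.75], [-0.79, 2.1], [0.01, 2.65], [-1.57, 4.71], [0.07, 3.14], [-2.87, 2.87]. Speed limits (rad/s): [2.22, 2.22, 2.79, 3.14, 3.14, 3.14].

### API

Orientations are given as a rotation vector (axis times angle).
In Python, from workcell import r gives the robot as it stands. The module is installed in compiled form; this text tells all that it offers.
- The arm moves only by the shell command python3 -m crank 'ROWS' [OPENING] [FORCE]. ROWS is JSON, a list of rows, each an object with "delta_pos": the shift along the world's x, y, z in mm, a list of three; "delta_rot": the turn, a rotation vector about the world's x, y, z in rad, a list of three. A call has 1 to 5 rows; each row is the pose to reach, as a shift and turn from the pose commanded when the call began; what a row does not reach only later rows make up. A row lasts 1/12 s, in which the tool goes at most 41.7 mm and 7.16 degrees, less where a joint would pass 70% of its speed; a pose out of reach is approached as far as the arm can. A call with a gripper value outside its range is refused whole. OPENING is the opening, from -1 (shut) to 1 (fully open), set as the call begins (- or left out, the last holds). The fingers move at their own pace and stop on an object; FORCE is the grip in N (left out, the last holds). Time passes only in rows, so rows that repeat a pose let the fingers close. It gives the time, the measured TCP pose, the force, the opening and the grip force at its end, in the units of the state.
- r.observe(): the state, without advancing time (a new reading comes with each control period).
- r.capture(name): name is "side" or "top"; returns a dict with "color" (420x560x3 uint8, blue, green, red), "vfov" (degrees; the focal length in pixels is half the picture's height over the tangent of half this angle, whatever the lens; pixels are square), "cx", "cy" (the principal point, pixels), "dist_coeffs" ([k1, k2, p1, p2, k3] as OpenCV has them; the pictures are not rectified), "R" (3x3) and "t" (3): a world point X has camera coordinates R X + t. Camera axes: x right, y down, z forward; pixel columns grow to the right and rows downward; lengths in mm; the calibration is good to about 2 mm. A picture is of the moment at which its call begins. There is no depth.
- r.finish_job(): hands the job in; it is judged then, once.
The state is a dict: "t": time; "joints": joint angles; "qvel": joint speeds; "tau": joint torques, N m; "tcp_pos": TCP position; "tool_rot": TCP orientation; "force": force on the tool from outside, world axes, zero at the start; "ft_torque": the same for the moment, N m; "finger_gap": finger opening in mm; "grasp_force": force on a finger pad.
Only numpy, scipy, OpenCV 4.12 (cv2) and the standard library are available. Lean on these libraries where they do the work, as an engineer would, in place of code of your own. Each camera call takes 0.05 s, during which the arm holds its last target. There are 200 camera calls.

## Working session

There is one attempt and no reset: what is moved stays moved. The work goes in short steps, Python scripts to look and compute and a shell command to move; the robot and the scene stay as the last step left them, time stands still between calls to the robot, and variables do not carry over. Pictures are saved under pics/ and viewed, at most 12 in all, crops included, and the job is handed in when it is done.

```bash
mkdir -p pics; cat > h.py <<'E'
import numpy as np, cv2
from workcell import r
def K(c):
    f=c["color"].shape[0]/2/np.tan(np.radians(c["vfov"])/2)
    return np.array([[f,0,c["cx"]],[0,f,c["cy"]],[0,0,1.]])
def ray(c,px,z):
    u=cv2.undistortPoints(np.array(px,float).reshape(-1,1,2),K(c),np.array(c["dist_coeffs"],float))[:,0]
    R=np.array(c["R"]);t=np.array(c["t"]).ravel();o=-R.T@t
    d=np.c_[u,np.ones(len(u))]@R
    return o+d*((z-o[2])/d[:,2])[:,None]
def proj(c,X):
    return cv2.projectPoints(np.array(X,float).reshape(-1,1,3),cv2.Rodrigues(np.array(c["R"]))[0],np.array(c["t"],float),K(c),np.array(c["dist_coeffs"],float))[0][:,0]
E
python3 - <<'E'
from h import *
for n in("top","side"):
    c=r.capture(n);cv2.imwrite(f"pics/{n}0.png",c["color"])
    R=np.array(c["R"]);print(n,-R.T@np.array(c["t"]).ravel(),R[2],c["vfov"])
print(r.observe())
E
```

```text
top [ 405.92477791    7.51145384 1384.063365  ] [ 0.10310679 -0.0099611  -0.99462041] 49.42853805227794
side [  205.46001034 -1119.10414973   788.12456629] [ 0.25426652  0.8141096  -0.52208629] 42.580791254032945
{'t': 0.1, 'joints': array([ 1.18239638e+00,  3.51171151e-01,  1.65236540e+00, -2.02989619e-05,
        1.13907127e+00, -8.46203234e-02]), 'qvel': array([ 0.00027924,  0.00021169, -0.00100362,  0.00023468,  0.00086662,
        0.00039912]), 'tau': array([ 1.85467370e-04, -5.06820953e+01, -2.91877788e+01, -5.55896713e-05,
        2.46258525e-03,  1.76952972e-05]), 'tcp_pos': array([164.4073283 , 524.56535733, 249.81635779]), 'tool_rot': array([-4.75296713e-01, -3.10520741e+00,  1.55691289e-03]), 'force': array([ 0.78474076,  0.054343  , -0.21801504]), 'ft_torque': array([ 0.01705495,  0.04398292, -0.00371694]), 'grasp_force': 0.0, 'finger_gap': 85.60019503098646}
```

View pics/top0.png

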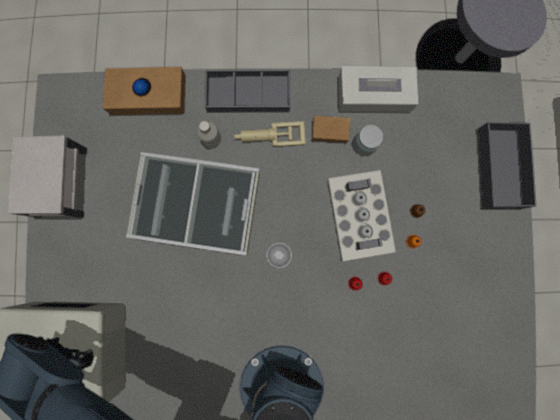

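View pics/side0.png

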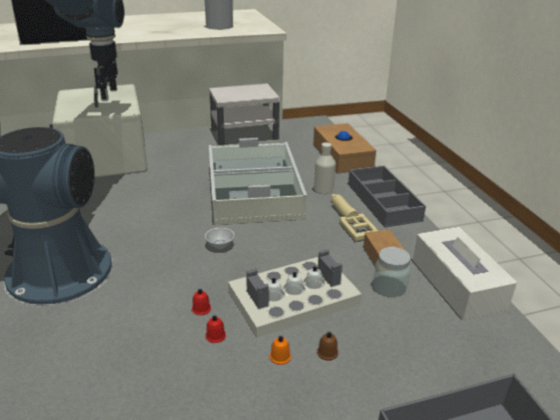

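The top view shows the case at left (corners about (141,154), (259,169), (247,254), (127,238)). The long bar is in its left bay, (165,165)–(152,235), and the short bar in the right. The tray sits right of centre with saddles at (358,185) and (370,245), and the bowl is at (279,255). I'll zoom in to get accurate pixels.

```bash
python3 - <<'E'
from h import *
a=cv2.imread("pics/top0.png")
z=lambda i,x0,y0,w,h,s:cv2.resize(i[y0:y0+h,x0:x0+w],None,fx=s,fy=s,interpolation=cv2.INTER_CUBIC)
cv2.imwrite("pics/z1.png",cv2.resize(np.hstack([a[145:265,118:268],a[145:265,310:410]]),None,fx=3.2,fy=3.2,interpolation=cv2.INTER_CUBIC))
c=r.capture("top")
P=ray(c,[(141,154),(259,169),(247,254),(127,238)],76);print("case",P.round(),P.mean(0).round(),
 [np.linalg.norm(P[i]-P[i-1]).round() for i in range(4)])
d=(P[0]+P[3]-P[1]-P[2]);print("case y axis deg",np.degrees(np.arctan2(d[1],d[0])))
for n,p,zz in(("longbar",[(165,165),(152,235)],60),("short",[(230,190),(225,235)],60),("handles",[(137,195),(247,210)],104),("saddles",[(358,185),(370,245)],86),("bowl",[(279,255)],30)):
    print(n,ray(c,p,zz).round())
E
```

```text
case [[690. 412.  76.]
 [643.  64.  76.]
 [398.  98.  76.]
 [443. 447.  76.]] [544. 255.  76.] [np.float64(249.0), np.float64(352.0), np.float64(248.0), np.float64(352.0)]
case y axis deg 82.43981918422473
longbar [[660. 344.  60.]
 [453. 377.  60.]]
short [[584. 149.  60.]
 [453. 163.  60.]]
handles [[565. 411. 104.]
 [521.  96. 104.]]
saddles [[ 594. -222.   86.]
 [ 421. -253.   86.]]
bowl [[394.   7.  30.]]
```

View pics/z1.png

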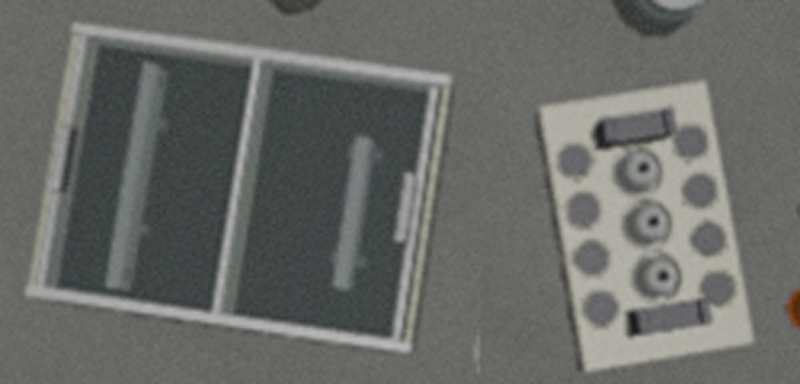

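The long bar is in the +y (left) bay. The case is centred at about (544,255) with its y axis at 82.4°, and the handle is near (565,412). I'm moving above the handle.

```bash

python3 -m crank '[{"delta_pos":[40,-11,0],"delta_rot":[0,0,0.04]},{"delta_pos":[80,-22,0],"delta_rot":[0,0,0.08]},{"delta_pos":[120,-33,0],"delta_rot":[0,0,0.12]},{"delta_pos":[160,-44,0],"delta_rot":[0,0,0.16]},{"delta_pos":[200,-56,0],"delta_rot":[0,0,0.171]}]' 1 40
python3 -m crank '[{"delta_pos":[40,-11,0],"delta_rot":[0,0,0]},{"delta_pos":[80,-22,0],"delta_rot":[0,0,0]},{"delta_pos":[120,-33,-10],"delta_rot":[0,0,0]},{"delta_pos":[160,-44,-30],"delta_rot":[0,0,0]},{"delta_pos":[200,-56,-60],"delta_rot":[0,0,0]}]'
python3 -m crank '[{"delta_pos":[0,0,-20],"delta_rot":[0,0,0]},{"delta_pos":[0,0,-40],"delta_rot":[0,0,0]},{"delta_pos":[0,0,-40],"delta_rot":[0,0,0]},{"delta_pos":[0,0,-40],"delta_rot":[0,0,0]}]'
python3 - <<'E'
from h import *
c=r.capture("side");i=c["color"][70:230,150:360];cv2.imwrite("pics/s1.png",cv2.resize(i,None,fx=3,fy=3,interpolation=cv2.INTER_CUBIC))
s=r.observe();print(s["tcp_pos"],s["tool_rot"])
E
```

```text
t: 0.57
tcp_pos: [366.1, 468.0, 250.2]
tool_rot: [-0.204, -3.135, 0.0]
force: [-0.2, -0.1, 0.2]
finger_gap: 85.4
grasp_force: 0.0
t: 0.98
tcp_pos: [555.3, 415.6, 199.4]
tool_rot: [0.209, 3.132, 0.003]
force: [-0.2, 0.6, -0.1]
finger_gap: 85.4
grasp_force: 0.0
t: 1.32
tcp_pos: [552.1, 416.1, 158.1]
tool_rot: [-0.208, -3.133, 0.002]
force: [1.0, 0.0, 0.5]
finger_gap: 85.1
grasp_force: 0.0
[552.56263982 416.67354824 159.65471666] [2.07916044e-01 3.13438802e+00 3.86047228e-04]
```

View pics/s1.png

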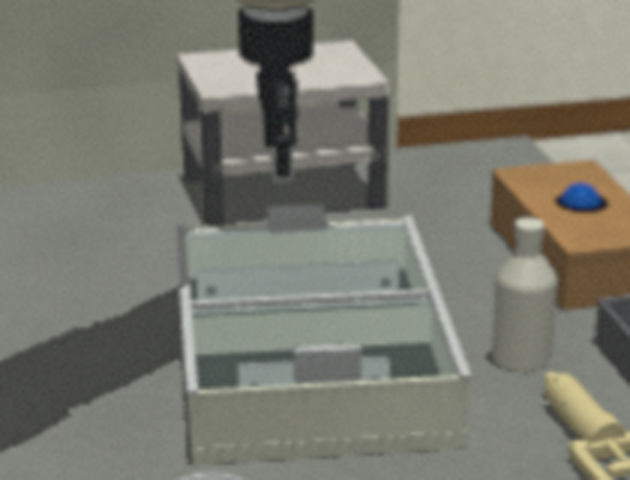

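The gripper is above the left handle: fingertip at (285,175) and handle at (298,215) in the crop. I'm shifting 12 mm in x, going down and pinching.

```bash

python3 -m crank '[{"delta_pos":[12,-4,-25],"delta_rot":[0,0,0]},{"delta_pos":[12,-4,-50],"delta_rot":[0,0,0]},{"delta_pos":[12,-4,-58],"delta_rot":[0,0,0]},{"delta_pos":[12,-4,-58],"delta_rot":[0,0,0]}]'
python3 -m crank '[{"delta_pos":[0,0,0],"delta_rot":[0,0,0]},{"delta_pos":[0,0,0],"delta_rot":[0,0,0]},{"delta_pos":[0,0,0],"delta_rot":[0,0,0]},{"delta_pos":[0,0,0],"delta_rot":[0,0,0]},{"delta_pos":[0,0,0],"delta_rot":[0,0,0]}]' -1 30
python3 -m crank '[{"delta_pos":[0,0,0],"delta_rot":[0,0,0]},{"delta_pos":[0,0,0],"delta_rot":[0,0,0]},{"delta_pos":[0,0,0],"delta_rot":[0,0,0]},{"delta_pos":[0,0,0],"delta_rot":[0,0,0]}]'
```

```text
t: 1.7
tcp_pos: [563.8, 412.3, 100.1]
tool_rot: [-0.208, -3.133, 0.002]
force: [-0.5, 0.8, 0.7]
finger_gap: 85.7
grasp_force: 0.0
t: 2.12
tcp_pos: [564.7, 412.6, 101.7]
tool_rot: [0.208, 3.134, 0.001]
force: [-0.8, 0.0, 0.2]
finger_gap: 25.6
grasp_force: 0.0
t: 2.45
tcp_pos: [564.7, 412.5, 101.4]
tool_rot: [0.209, 3.134, 0.001]
force: [-1.4, -0.0, 5.2]
finger_gap: 9.1
grasp_force: 33.2
```

```bash

python3 -m crank '[{"delta_pos":[-3.3,-24.8,0],"delta_rot":[0,0,0]},{"delta_pos":[-6.6,-49.6,0],"delta_rot":[0,0,0]},{"delta_pos":[-9.9,-74.4,0],"delta_rot":[0,0,0]},{"delta_pos":[-13.2,-99,0],"delta_rot":[0,0,0]},{"delta_pos":[-16.2,-122,0],"delta_rot":[0,0,0]}]'
python3 -m crank '[{"delta_pos":[-0.5,-4,0],"delta_rot":[0,0,0]},{"delta_pos":[-1,-7,0],"delta_rot":[0,0,0]},{"delta_pos":[-1,-7,0],"delta_rot":[0,0,0]}]'
python3 -m crank '[{"delta_pos":[-0.3,-2.5,0],"delta_rot":[0,0,0]},{"delta_pos":[-0.6,-5,0],"delta_rot":[0,0,0]},{"delta_pos":[-0.6,-5,0],"delta_rot":[0,0,0]}]'
```

```text
t: 2.87
tcp_pos: [546.4, 290.1, 101.3]
tool_rot: [-0.209, -3.131, -0.001]
force: [-12.2, 5.4, 11.4]
finger_gap: 9.1
grasp_force: 34.1
t: 3.12
tcp_pos: [545.4, 282.9, 101.3]
tool_rot: [-0.21, -3.13, 0.001]
force: [-15.3, 0.1, 14.5]
finger_gap: 9.2
grasp_force: 34.2
t: 3.37
tcp_pos: [545.1, 280.9, 101.4]
tool_rot: [-0.21, -3.132, -0.006]
force: [-13.4, 17.2, 8.9]
finger_gap: 9.5
grasp_force: 33.9
```

The door hit its stop at handle y of about 25 mm, which confirms the case pose. I'm releasing it and going to the bar at about (557.5,357.5).

```bash

python3 -m crank '[{"delta_pos":[0,2.5,0],"delta_rot":[0,0,0]},{"delta_pos":[0,2.5,0],"delta_rot":[0,0,0]},{"delta_pos":[0,2.5,0],"delta_rot":[0,0,0]},{"delta_pos":[0,2.5,0],"delta_rot":[0,0,0]}]' 0.4
python3 -m crank '[{"delta_pos":[0,2,30],"delta_rot":[0,0,0]},{"delta_pos":[0,2,50],"delta_rot":[0,0,0]},{"delta_pos":[6,40,60],"delta_rot":[0,0,0]},{"delta_pos":[12,76,60],"delta_rot":[0,0,0]},{"delta_pos":[12,76,60],"delta_rot":[0,0,0]}]'
python3 - <<'E'
from h import *
c=r.capture("top");i=c["color"][145:265,118:268];cv2.imwrite("pics/t2.png",cv2.resize(i,None,fx=4,fy=4,interpolation=cv2.INTER_CUBIC))
s=r.observe();print(s["tcp_pos"],s["force"])
E
```

```text
t: 3.7
tcp_pos: [546.8, 280.5, 100.7]
tool_rot: [-0.208, -3.135, 0.001]
force: [0.2, 0.8, -0.2]
finger_gap: 57.2
grasp_force: 0.0
t: 4.12
tcp_pos: [559.5, 361.4, 161.9]
tool_rot: [0.205, 3.132, 0.004]
force: [0.4, 0.4, 0.2]
finger_gap: 59.9
grasp_force: 0.0
[558.87046336 358.96613643 160.8444786 ] [-0.41413579 -0.13424388  0.3886825 ]
```

View pics/t2.png

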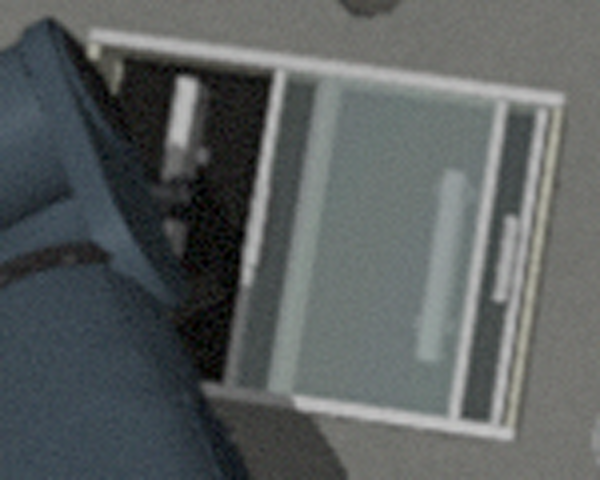

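The left bay is bare; the bar's far end is at about (186,75) in the crop and lines up with the gripper. Descending and gripping.

```bash

python3 -m crank '[{"delta_pos":[0,-1,-35],"delta_rot":[0,0,0]},{"delta_pos":[0,-1,-65],"delta_rot":[0,0,0]},{"delta_pos":[0,-1,-90],"delta_rot":[0,0,0]},{"delta_pos":[0,-1,-112],"delta_rot":[0,0,0]},{"delta_pos":[0,-1,-112],"delta_rot":[0,0,0]}]'
python3 -m crank '[{"delta_pos":[0,0,0],"delta_rot":[0,0,0]},{"delta_pos":[0,0,0],"delta_rot":[0,0,0]},{"delta_pos":[0,0,0],"delta_rot":[0,0,0]},{"delta_pos":[0,0,0],"delta_rot":[0,0,0]},{"delta_pos":[0,0,0],"delta_rot":[0,0,0]}]' -1 60
python3 -m crank '[{"delta_pos":[0,0,0],"delta_rot":[0,0,0]},{"delta_pos":[0,0,0],"delta_rot":[0,0,0]}]'
```

```text
t: 4.58
tcp_pos: [556.5, 353.5, 44.0]
tool_rot: [-0.209, -3.128, 0.007]
force: [0.6, -0.1, -0.9]
finger_gap: 59.7
grasp_force: 0.0
t: 5.0
tcp_pos: [559.7, 356.3, 50.8]
tool_rot: [0.208, 3.132, 0.003]
force: [-0.0, 0.4, 7.5]
finger_gap: 12.8
grasp_force: 59.9
t: 5.17
tcp_pos: [559.7, 356.3, 50.8]
tool_rot: [0.208, 3.132, 0.002]
force: [-1.1, -1.1, 7.2]
finger_gap: 12.9
grasp_force: 59.9
```

The bar is gripped (12.9 mm). I'm lifting it and carrying it to the free counter near (560,-20), turning it 0.31 rad towards the tray's axis on the way.

```bash

python3 -m crank '[{"delta_pos":[0,0,15],"delta_rot":[0,0,0]},{"delta_pos":[0,0,40],"delta_rot":[0,0,0]},{"delta_pos":[0,0,70],"delta_rot":[0,0,0]},{"delta_pos":[0,0,100],"delta_rot":[0,0,0]},{"delta_pos":[0,0,120],"delta_rot":[0,0,0]}]'
python3 -m crank '[{"delta_pos":[0,-20,0],"delta_rot":[0,0,0]},{"delta_pos":[0,-55,0],"delta_rot":[0,0,0]},{"delta_pos":[0,-90,0],"delta_rot":[0,0,0.06]},{"delta_pos":[0,-125,0],"delta_rot":[0,0,0.12]},{"delta_pos":[0,-160,0],"delta_rot":[0,0,0.18]}]'
python3 -m crank '[{"delta_pos":[0,-35,0],"delta_rot":[0,0,0.06]},{"delta_pos":[0,-70,0],"delta_rot":[0,0,0.13]},{"delta_pos":[0,-105,0],"delta_rot":[0,0,0.13]},{"delta_pos":[0,-140,0],"delta_rot":[0,0,0.13]},{"delta_pos":[0,-175,0],"delta_rot":[0,0,0.13]}]'
python3 -m crank '[{"delta_pos":[0,-25,0],"delta_rot":[0,0,0]},{"delta_pos":[0,-40,0],"delta_rot":[0,0,0]},{"delta_pos":[0,-40,0],"delta_rot":[0,0,0]}]'
python3 - <<'E'
from h import *
c=r.capture("side");i=c["color"][70:370,130:480];cv2.imwrite("pics/s3.png",cv2.resize(i,None,fx=2,fy=2,interpolation=cv2.INTER_CUBIC))
s=r.observe();print(s["tcp_pos"],s["force"],s["tool_rot"],s["joints"],s["finger_gap"])
T=r.capture("top")
P=ray(T,[(360,184.7),(370.3,244.4)],86);print(P,P.mean(0));d=P[0]-P[1];print(np.linalg.norm(d),np.degrees(np.arctan2(d[1],d[0])))
from scipy.spatial.transform import Rotation as Ro
y=Ro.from_rotvec(s["tool_rot"]).as_matrix()[:,1];print("tool y",np.degrees(np.arctan2(y[1],y[0])))
E
```

```text
t: 5.58
tcp_pos: [559.2, 356.1, 173.2]
tool_rot: [0.208, 3.132, 0.003]
force: [-0.2, 1.1, -0.9]
finger_gap: 13.0
grasp_force: 59.1
t: 6.0
tcp_pos: [558.3, 194.3, 170.1]
tool_rot: [-0.08, 3.14, -0.0]
force: [1.6, -0.2, -2.0]
finger_gap: 13.0
grasp_force: 59.2
t: 6.42
tcp_pos: [558.4, 19.2, 170.1]
tool_rot: [-0.278, 3.128, -0.0]
force: [0.8, -0.2, -1.6]
finger_gap: 12.4
grasp_force: 59.1
t: 6.67
tcp_pos: [558.6, -21.9, 170.0]
tool_rot: [-0.274, 3.129, -0.001]
force: [-0.2, 0.7, -3.0]
finger_gap: 12.7
grasp_force: 59.2
[558.64425838 -20.32697609 169.86979872] [-0.27290426 -0.09295827 -2.86065056] [-2.74518143e-01  3.12894967e+00 -3.32539994e-04] [-1.19613767e-01  4.61994055e-01  1.70394358e+00 -9.54075587e-05
  9.75001170e-01 -1.86537826e+00] 12.944603860331458
[[ 595.14680402 -227.97180921   86.        ]
 [ 423.0782194  -254.09811261   86.        ]] [ 509.11251171 -241.03496091   86.        ]
174.04074679324177 8.633649870437438
tool y 100.02799913928439
```

View pics/s3.png

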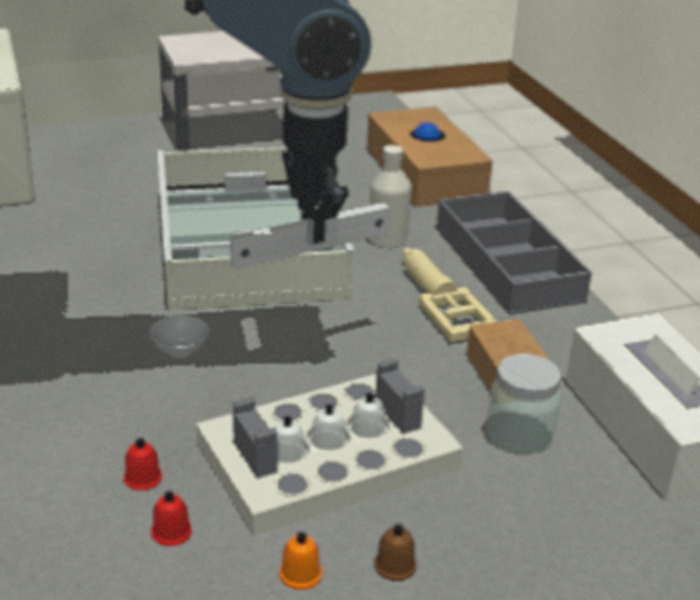

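The long bar is held level, parallel to the tray axis, over the free counter. I'm lowering it on edge and watching the force.

```bash

python3 -m crank '[{"delta_pos":[0,0,-30],"delta_rot":[0,0,0]},{"delta_pos":[0,0,-60],"delta_rot":[0,0,0]},{"delta_pos":[0,0,-90],"delta_rot":[0,0,0]},{"delta_pos":[0,0,-115],"delta_rot":[0,0,0]},{"delta_pos":[0,0,-130],"delta_rot":[0,0,0]}]'
python3 -m crank '[{"delta_pos":[0,0,-2],"delta_rot":[0,0,0]},{"delta_pos":[0,0,-4],"delta_rot":[0,0,0]},{"delta_pos":[0,0,-4],"delta_rot":[0,0,0]}]'
python3 -m crank '[{"delta_pos":[0,0,-2],"delta_rot":[0,0,0]},{"delta_pos":[0,0,-4],"delta_rot":[0,0,0]},{"delta_pos":[0,0,-4],"delta_rot":[0,0,0]}]'
```

```text
t: 7.18
tcp_pos: [557.6, -17.7, 36.7]
tool_rot: [0.28, -3.126, -0.001]
force: [-1.3, 0.6, -1.3]
finger_gap: 12.3
grasp_force: 59.1
t: 7.43
tcp_pos: [559.3, -18.5, 35.8]
tool_rot: [-0.279, 3.128, -0.0]
force: [-0.2, 0.4, -2.3]
finger_gap: 13.2
grasp_force: 59.1
t: 7.68
tcp_pos: [559.0, -19.1, 31.3]
tool_rot: [-0.278, 3.128, -0.0]
force: [0.1, -0.3, -1.2]
finger_gap: 13.0
grasp_force: 59.1
```

```bash

python3 -m crank '[{"delta_pos":[0,0,-1.5],"delta_rot":[0,0,0]},{"delta_pos":[0,0,-1.5],"delta_rot":[0,0,0]},{"delta_pos":[0,0,-1.5],"delta_rot":[0,0,0]}]'
```

```text
t: 7.93
tcp_pos: [559.1, -19.1, 30.8]
tool_rot: [-0.278, 3.128, -0.0]
force: [-5.3, -0.2, 13.0]
finger_gap: 13.0
grasp_force: 61.3
```

```bash

python3 -m crank '[{"delta_pos":[0,0,1],"delta_rot":[0,0,0]},{"delta_pos":[0,0,1],"delta_rot":[0,0,0]},{"delta_pos":[0,0,1],"delta_rot":[0,0,0]},{"delta_pos":[0,0,1],"delta_rot":[0,0,0]}]' 0
python3 -m crank '[{"delta_pos":[0,0,10],"delta_rot":[0,0,0]},{"delta_pos":[0,0,30],"delta_rot":[0,0,0]},{"delta_pos":[0,0,60],"delta_rot":[0,0,0]},{"delta_pos":[0,0,75],"delta_rot":[0,0,0]},{"delta_pos":[0,0,75],"delta_rot":[0,0,0]}]'
python3 -m crank '[{"delta_pos":[-4,25,0],"delta_rot":[0,0,0]},{"delta_pos":[-9,50,0],"delta_rot":[0,0,0]},{"delta_pos":[-9,50,-20],"delta_rot":[0,0,0]},{"delta_pos":[-9,50,-45],"delta_rot":[0,0,0]},{"delta_pos":[-9,50,-57],"delta_rot":[0,0,0]}]' -1
python3 - <<'E'
from h import *
c=r.capture("side");i=c["color"][120:300,200:400];cv2.imwrite("pics/s4.png",cv2.resize(i,None,fx=3,fy=3,interpolation=cv2.INTER_CUBIC))
E
```

```text
t: 8.27
tcp_pos: [558.9, -19.2, 30.4]
tool_rot: [-0.278, 3.129, -0.0]
force: [0.4, 0.7, 0.6]
finger_gap: 42.8
grasp_force: 0.0
t: 8.68
tcp_pos: [560.5, -19.3, 109.3]
tool_rot: [-0.278, 3.124, -0.002]
force: [1.1, -0.2, 0.2]
finger_gap: 42.3
grasp_force: 0.0
t: 9.1
tcp_pos: [548.5, 31.3, 46.1]
tool_rot: [0.279, -3.127, -0.001]
force: [-0.0, 0.4, 0.1]
finger_gap: 0.6
grasp_force: 0.0
```

View pics/s4.png

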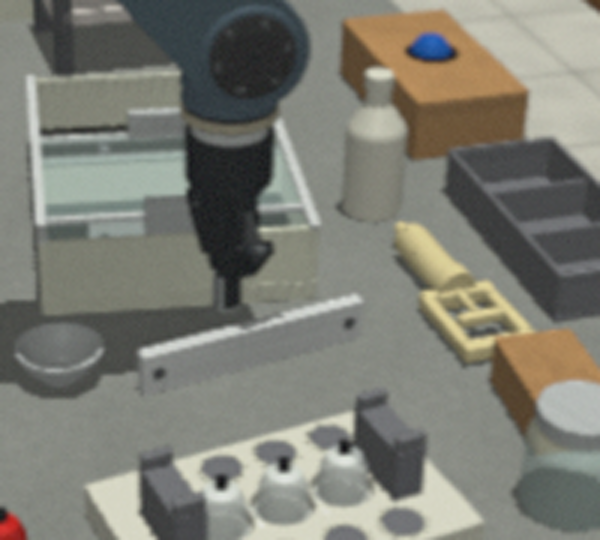

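The bar stands on edge alone, from about (140,370) to (360,310) in the crop, with the closed fingers behind it. Pushing its top towards the tray side.

```bash

python3 -m crank '[{"delta_pos":[2,-12,0],"delta_rot":[0,0,0]},{"delta_pos":[4,-24,0],"delta_rot":[0,0,0]},{"delta_pos":[5,-30,0],"delta_rot":[0,0,0]},{"delta_pos":[5.5,-33,0],"delta_rot":[0,0,0]},{"delta_pos":[6,-36,0],"delta_rot":[0,0,0]}]'
python3 -m crank '[{"delta_pos":[0.5,-3,0],"delta_rot":[0,0,0]},{"delta_pos":[1,-6,0],"delta_rot":[0,0,0]},{"delta_pos":[1.5,-9,0],"delta_rot":[0,0,0]},{"delta_pos":[2,-12,0],"delta_rot":[0,0,0]},{"delta_pos":[2,-12,0],"delta_rot":[0,0,0]}]'
python3 -m crank '[{"delta_pos":[0,4,40],"delta_rot":[0,0,0]},{"delta_pos":[-4,40,75],"delta_rot":[0,0,0]},{"delta_pos":[-30,40,110],"delta_rot":[0,0,0]},{"delta_pos":[-70,40,140],"delta_rot":[0,0,0]},{"delta_pos":[-110,40,140],"delta_rot":[0,0,0]}]' 1
python3 -m crank '[{"delta_pos":[-40,0,0],"delta_rot":[0,0,0]},{"delta_pos":[-80,0,0],"delta_rot":[0,0,0]},{"delta_pos":[-80,0,0],"delta_rot":[0,0,0]}]' 1
python3 - <<'E'
from h import *
c=r.capture("top");i=c["color"];cv2.imwrite("pics/top5_raw.png",i);cv2.imwrite("pics/t5.png",cv2.resize(i[150:290,240:410],None,fx=4,fy=4,interpolation=cv2.INTER_CUBIC))
E
```

```text
t: 9.57
tcp_pos: [556.3, -6.1, 49.2]
tool_rot: [-0.276, 3.128, -0.0]
force: [0.1, -0.0, -0.3]
finger_gap: 0.2
grasp_force: 0.1
t: 9.98
tcp_pos: [557.9, -17.5, 48.4]
tool_rot: [-0.278, 3.129, -0.0]
force: [-0.8, -0.2, 0.2]
finger_gap: -0.1
grasp_force: 0.0
t: 10.4
tcp_pos: [460.1, 23.3, 189.7]
tool_rot: [-0.279, 3.123, -0.001]
force: [0.6, -0.0, 0.9]
finger_gap: 60.3
grasp_force: 0.0
t: 10.65
tcp_pos: [371.8, 23.3, 185.3]
tool_rot: [0.278, -3.124, -0.001]
force: [0.1, -0.9, 0.4]
finger_gap: 85.1
grasp_force: 0.0
```

View pics/t5.png

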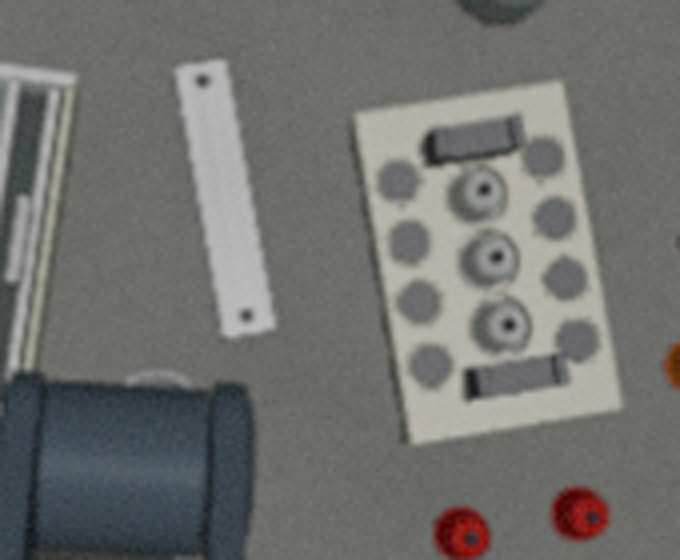

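The bar lies flat and free, from about (202,65) to (248,332) in the crop. Measuring the bar and tray precisely with masks.

```bash
python3 - <<'E'
from h import *
c=r.capture("top");i=cv2.imread("pics/top5_raw.png")
g=cv2.GaussianBlur(cv2.cvtColor(i,cv2.COLOR_BGR2GRAY),(3,3),0)
def rect(m,off,z,n):
    cs,_=cv2.findContours(m,cv2.RETR_EXTERNAL,cv2.CHAIN_APPROX_NONE);k=max(cs,key=cv2.contourArea)
    P=ray(c,k[:,0]+np.array(off),z)[:,:2].astype(np.float32);b=cv2.minAreaRect(P)
    q=cv2.boxPoints(b);e=[q[1]-q[0],q[2]-q[1]];l=max(e,key=np.linalg.norm);a=np.degrees(np.arctan2(l[1],l[0]))
    print(n,b[0],b[1],"long axis",(a+90)%180-90)
rect((g[160:240,278:312]>135).astype(np.uint8),(278,160),14,"bar")
t=(g[165:265,325:400]>135).astype(np.uint8);rect(t,(325,165),30,"tray")
# saddle tops
for n,(x0,x1,y0,y1) in(("S1",(345,372,178,192)),("S2",(355,384,237,252))):
    rect((g[y0:y1,x0:x1]<128).astype(np.uint8),(x0,y0),80,n)
# valves: dark spots
P=ray(c,[(240+484/4,150+189/4),(240+496/4,150+257/4),(240+508/4,150+325/4)],30+52-12);print("valves",P.round(1))
s=r.observe();print(s["tcp_pos"],s["tool_rot"])
E
```

```text
bar (562.2618408203125, -44.563194274902344) (210.81365966796875, 41.205589294433594) long axis 10.067993
tray (512.909423828125, -241.52796936035156) (252.79660034179688, 162.05941772460938) long axis 8.962296
S1 (595.1980590820312, -223.18736267089844) (76.212646484375, 35.20508575439453) long axis 89.90759
S2 (426.6930847167969, -253.30661010742188) (23.02791404724121, 83.83455657958984) long axis -79.38003
valves [[ 560.5 -233.    70. ]
 [ 510.8 -240.7   70. ]
 [ 461.4 -248.4   70. ]]
[378.24380654  22.91140867 186.68491559] [-2.78102170e-01  3.12822335e+00 -2.64259122e-04]
```

Bar is at (562.3,-44.6), angle 10.1°. Tray is at about (512,-241), angle 8.9°. Taking the bar up flat.

```bash

python3 -m crank '[{"delta_pos":[37,-13,0],"delta_rot":[0,0,0]},{"delta_pos":[74,-27,0],"delta_rot":[0,0,0]},{"delta_pos":[110,-40,-10],"delta_rot":[0,0,0]},{"delta_pos":[146,-54,-25],"delta_rot":[0,0,0]},{"delta_pos":[180,-66,-40],"delta_rot":[0,0,0]}]' 1
python3 -m crank '[{"delta_pos":[4,-1.5,-30],"delta_rot":[0,0,0]},{"delta_pos":[4,-1.5,-60],"delta_rot":[0,0,0]},{"delta_pos":[4,-1.5,-85],"delta_rot":[0,0,0]},{"delta_pos":[4,-1.5,-100],"delta_rot":[0,0,0]},{"delta_pos":[4,-1.5,-100],"delta_rot":[0,0,0]}]'
python3 -m crank '[{"delta_pos":[0,0,0],"delta_rot":[0,0,0]},{"delta_pos":[0,0,0],"delta_rot":[0,0,0]}]'
```

```text
t: 11.17
tcp_pos: [562.1, -44.3, 145.5]
tool_rot: [-0.278, 3.127, -0.001]
force: [-0.5, 0.1, 0.3]
finger_gap: 86.0
grasp_force: 0.0
t: 11.58
tcp_pos: [562.1, -44.5, 42.6]
tool_rot: [0.277, -3.124, -0.002]
force: [-0.3, -0.2, -0.2]
finger_gap: 85.3
grasp_force: 0.0
t: 11.75
tcp_pos: [564.0, -44.8, 47.1]
tool_rot: [-0.278, 3.128, -0.001]
force: [-0.4, -0.2, 0.5]
finger_gap: 85.7
grasp_force: 0.0
```

```bash

python3 -m crank '[{"delta_pos":[-1,0,-12],"delta_rot":[0,0,0]},{"delta_pos":[-1,0,-22],"delta_rot":[0,0,0]},{"delta_pos":[-1,0,-26],"delta_rot":[0,0,0]},{"delta_pos":[-1,0,-26],"delta_rot":[0,0,0]}]'
python3 -m crank '[{"delta_pos":[0,0,0],"delta_rot":[0,0,0]},{"delta_pos":[0,0,0],"delta_rot":[0,0,0]},{"delta_pos":[0,0,0],"delta_rot":[0,0,0]},{"delta_pos":[0,0,0],"delta_rot":[0,0,0]},{"delta_pos":[0,0,0],"delta_rot":[0,0,0]}]' -1 50
python3 -m crank '[{"delta_pos":[0,0,0],"delta_rot":[0,0,0]},{"delta_pos":[0,0,0],"delta_rot":[0,0,0]}]'
```

```text
t: 12.08
tcp_pos: [561.2, -44.6, 19.1]
tool_rot: [0.278, -3.128, -0.001]
force: [0.3, -0.0, -0.1]
finger_gap: 85.6
grasp_force: 0.0
t: 12.5
tcp_pos: [562.2, -44.8, 20.9]
tool_rot: [-0.278, 3.128, -0.0]
force: [0.2, -0.2, 5.6]
finger_gap: 38.6
grasp_force: 51.3
t: 12.67
tcp_pos: [562.2, -44.8, 20.9]
tool_rot: [-0.278, 3.128, -0.0]
force: [-1.2, 0.1, 5.4]
finger_gap: 38.4
grasp_force: 51.3
```

```bash

python3 -m crank '[{"delta_pos":[0,0,10],"delta_rot":[0,0,0]},{"delta_pos":[0,0,35],"delta_rot":[0,0,0]},{"delta_pos":[0,0,65],"delta_rot":[0,0,0]},{"delta_pos":[0,0,95],"delta_rot":[0,0,0]},{"delta_pos":[0,0,110],"delta_rot":[0,0,0]}]'
python3 -m crank '[{"delta_pos":[-7,-25,0],"delta_rot":[0,0,0]},{"delta_pos":[-15,-60,0],"delta_rot":[0,0,-0.01]},{"delta_pos":[-24,-95,0],"delta_rot":[0,0,-0.02]},{"delta_pos":[-33,-130,0],"delta_rot":[0,0,-0.02]},{"delta_pos":[-42,-165,0],"delta_rot":[0,0,-0.02]}]'
python3 -m crank '[{"delta_pos":[-5,-20,0],"delta_rot":[0,0,0]},{"delta_pos":[-8,-31,0],"delta_rot":[0,0,0]},{"delta_pos":[-8,-31,0],"delta_rot":[0,0,0]},{"delta_pos":[-8,-31,0],"delta_rot":[0,0,0]}]'
python3 - <<'E'
from h import *
c=r.capture("side");i=c["color"][200:350,200:390];cv2.imwrite("pics/s6.png",cv2.resize(i,None,fx=4,fy=4,interpolation=cv2.INTER_CUBIC))
s=r.observe();print(s["tcp_pos"],s["tool_rot"],s["finger_gap"])
E
```

```text
t: 13.08
tcp_pos: [562.7, -44.8, 134.1]
tool_rot: [-0.278, 3.126, -0.001]
force: [1.1, -0.0, -2.2]
finger_gap: 38.6
grasp_force: 51.1
t: 13.5
tcp_pos: [519.1, -211.1, 130.9]
tool_rot: [-0.247, 3.132, -0.0]
force: [0.7, -0.4, -1.9]
finger_gap: 38.6
grasp_force: 51.1
t: 13.83
tcp_pos: [511.8, -240.3, 130.4]
tool_rot: [0.246, -3.132, -0.001]
force: [-0.2, 0.3, -2.2]
finger_gap: 38.9
grasp_force: 51.1
[ 511.9266309  -239.76358797  130.36425158] [ 2.47156642e-01 -3.13166668e+00 -6.53369994e-04] 38.27257854479846
```

View pics/s6.png

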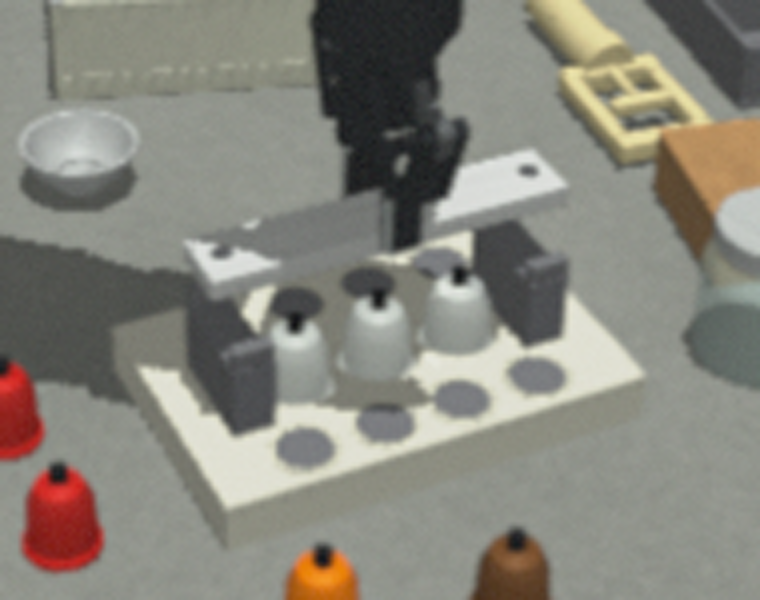

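The bar is level above the saddles, aligned with the tray, with the cups undisturbed below. Lowering in small steps.

```bash

python3 -m crank '[{"delta_pos":[0,-1,-7],"delta_rot":[0,0,0]},{"delta_pos":[0,-1,-14],"delta_rot":[0,0,0]},{"delta_pos":[0,-1,-20],"delta_rot":[0,0,0]},{"delta_pos":[0,-1,-20],"delta_rot":[0,0,0]}]'
python3 -m crank '[{"delta_pos":[0,0,-3],"delta_rot":[0,0,0]},{"delta_pos":[0,0,-6],"delta_rot":[0,0,0]},{"delta_pos":[0,0,-9],"delta_rot":[0,0,0]},{"delta_pos":[0,0,-9],"delta_rot":[0,0,0]}]'
python3 -m crank '[{"delta_pos":[0,0,-2],"delta_rot":[0,0,0]},{"delta_pos":[0,0,-4],"delta_rot":[0,0,0]},{"delta_pos":[0,0,-4],"delta_rot":[0,0,0]}]'
```

```text
t: 14.22
tcp_pos: [511.2, -240.7, 108.5]
tool_rot: [0.248, -3.13, -0.002]
force: [-0.8, -0.2, -1.5]
finger_gap: 38.6
grasp_force: 51.0
t: 14.55
tcp_pos: [511.6, -241.5, 100.7]
tool_rot: [0.247, -3.131, -0.001]
force: [0.4, -1.0, -1.4]
finger_gap: 38.6
grasp_force: 51.1
t: 14.8
tcp_pos: [511.7, -241.7, 96.9]
tool_rot: [0.247, -3.132, -0.0]
force: [0.3, -0.5, -1.7]
finger_gap: 38.7
grasp_force: 51.1
```

```bash

python3 -m crank '[{"delta_pos":[0,0,-1],"delta_rot":[0,0,0]},{"delta_pos":[0,0,-2],"delta_rot":[0,0,0]},{"delta_pos":[0,0,-2],"delta_rot":[0,0,0]}]'
python3 - <<'E'
from h import *
c=r.capture("side");cv2.imwrite("pics/s7.png",cv2.resize(c["color"][200:350,200:390],None,fx=4,fy=4,interpolation=cv2.INTER_CUBIC))
E
```

```text
t: 15.05
tcp_pos: [511.8, -241.7, 95.1]
tool_rot: [0.247, -3.132, -0.0]
force: [-0.1, 0.2, -3.1]
finger_gap: 38.7
grasp_force: 51.1
```

View pics/s7.png

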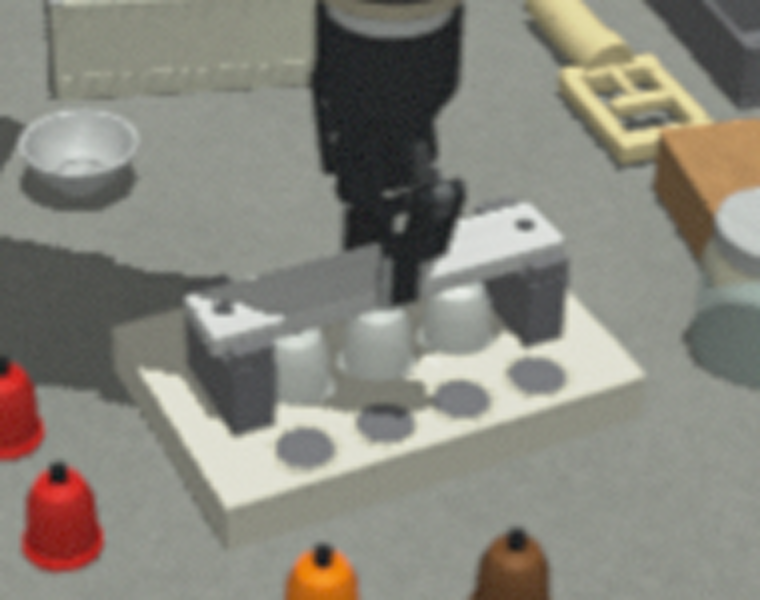

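The bar looks close to seated, but the near cheek isn't visibly covering its side. I'll check the height by projection before going on.

```bash
python3 - <<'E'
from h import *
c=r.capture("side")
a=np.radians(8.9);X=np.array([np.cos(a),np.sin(a),0]);Y=np.array([-np.sin(a),np.cos(a),0])
def p(o,pts): return ((proj(c,[np.array(o)+x*X+y*Y+[0,0,z] for x,y,z in pts])-[200,200])*4).round()
print("bar corners near end top(+-20), bottom -20; far end same",p((511.8,-241.7,74),[(-105,20,14),(-105,-20,14),(-105,-20,0),(105,20,14),(105,-20,14),(105,-20,0)]).tolist())
print("cheek near-saddle -y top outer corners",p((512,-241,0),[(-100,-33,86),(-76,-33,86),(-76,-24,86),(-100,-24,86),(-76,-33,30)]).tolist())
print("far saddle",p((512,-241,0),[(76,-33,86),(100,-33,86),(100,-24,86),(100,-33,30)]).tolist())
E
```

```text
bar corners near end top(+-20), bottom -20; far end same [[183.0, 296.0], [213.0, 340.0], [213.0, 361.0], [528.0, 202.0], [565.0, 240.0], [563.0, 261.0]]
cheek near-saddle -y top outer corners [[232.0, 355.0], [275.0, 342.0], [267.0, 332.0], [225.0, 344.0], [274.0, 425.0]]
far saddle [[531.0, 269.0], [569.0, 258.0], [560.0, 249.0], [561.0, 338.0]]
```

The projection agrees: the dark cheek begins where its top edge should be, so the bar is between the cheeks. Lowering to contact.

```bash

python3 -m crank '[{"delta_pos":[0,0,-1],"delta_rot":[0,0,0]},{"delta_pos":[0,0,-1.5],"delta_rot":[0,0,0]},{"delta_pos":[0,0,-1.5],"delta_rot":[0,0,0]}]'
```

```text
t: 15.4
tcp_pos: [511.9, -241.8, 94.9]
tool_rot: [-0.247, 3.132, -0.0]
force: [-4.5, 2.5, 11.9]
finger_gap: 38.7
grasp_force: 52.6
```

Contact at the seat height. Releasing, rising and backing off.

```bash

python3 -m crank '[{"delta_pos":[0,0,1],"delta_rot":[0,0,0]},{"delta_pos":[0,0,1],"delta_rot":[0,0,0]},{"delta_pos":[0,0,1],"delta_rot":[0,0,0]},{"delta_pos":[0,0,1],"delta_rot":[0,0,0]}]' 0.7
python3 -m crank '[{"delta_pos":[0,0,10],"delta_rot":[0,0,0]},{"delta_pos":[0,0,40],"delta_rot":[0,0,0]},{"delta_pos":[0,0,80],"delta_rot":[0,0,0]},{"delta_pos":[-20,20,115],"delta_rot":[0,0,0]},{"delta_pos":[-50,40,120],"delta_rot":[0,0,0]}]'
python3 -m crank '[{"delta_pos":[-30,25,0],"delta_rot":[0,0,0]},{"delta_pos":[-55,55,0],"delta_rot":[0,0,0]},{"delta_pos":[-80,90,0],"delta_rot":[0,0,0]},{"delta_pos":[-100,125,0],"delta_rot":[0,0,0]},{"delta_pos":[-100,160,0],"delta_rot":[0,0,0]}]'
python3 - <<'E'
from h import *
c=r.capture("side")["color"];t=r.capture("top")["color"]
v=np.hstack([cv2.resize(c[130:360,160:400],(400,383)),cv2.resize(t[140:320,110:400],(400,383))]);cv2.imwrite("pics/f.png",v)
E
```

```text
t: 15.73
tcp_pos: [511.9, -241.7, 94.8]
tool_rot: [-0.247, 3.132, -0.0]
force: [-0.7, -0.7, -0.3]
finger_gap: 72.8
grasp_force: 0.0
t: 16.15
tcp_pos: [464.5, -202.9, 220.1]
tool_rot: [-0.245, 3.124, -0.008]
force: [0.0, -0.4, 1.2]
finger_gap: 72.4
grasp_force: 0.0
t: 16.57
tcp_pos: [358.5, -40.4, 215.1]
tool_rot: [0.244, -3.131, -0.0]
force: [1.7, -0.8, 1.0]
finger_gap: 72.7
grasp_force: 0.0
```

View pics/f.png

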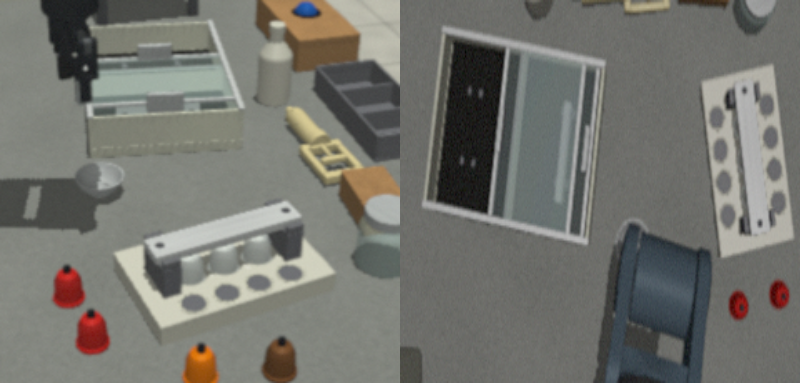

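The bar lies across both saddles between the cheeks and centred. The short bar, the cups and the rest are undisturbed, and the door is fully open.

```bash
python3 -m crank '[{"delta_pos":[0,0,0],"delta_rot":[0,0,0]},{"delta_pos":[0,0,0],"delta_rot":[0,0,0]},{"delta_pos":[0,0,0],"delta_rot":[0,0,0]}]' >/dev/null; python3 -c "
from workcell import r
print(r.finish_job())"
```

```text
the job is handed in; nothing more can be done
None
```

I slid the left door fully open, laid the long bar flat on the counter and let go, then laid it across both saddles and released it; the job was handed in at about 17 s, with no verdict returned.

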